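Trace the console seam of a laboratory balance with an ultrasonic probe

ROBOT

A 6-joint arm with a two-finger parallel gripper is mounted at the origin on the work surface. World frame = base frame: x ahead of the robot, y to its left, z up, the work surface at z = 0. Lengths are in m, angles in rad, forces in N, time in s.
With the tool pointing down it reaches from about 0.3 to 0.775 m from the base axis. Payload 14.6 kg.
Tool frame: the origin (TCP) lies at the very end of the fingers, on their centre line; the grasp point (between the pads) lies 19 mm behind it; z points along the fingers, y is the line along which they close (so a half turn about z gives the same grasp; the last joint's range is limited). The gripper opens to 85 mm and grips with 20 to 120 N. Pads are 22 mm wide; open, the fingers measure 114 mm over their backs; the gripper's body (76 mm by 85 mm) begins 54 mm behind the grasp point. The pads swing forward as they close: fully open they stand 13 mm farther back than shut.
Start: joints at [-1.41, 0.3, 1.521, -0, 1.321, -0.067], TCP at [0.124, -0.536, 0.231] pointing down, gripper open.
Joint ranges: [-3.03, 3.03], [-0.79, 2.21], [0.23, 2.52], [-1.04, 4.18], [0, 3.07], [-2.55, 2.55]. Speed limits (rad/s): [2.22, 2.22, 2.57, 3.14, 3.14, 3.14].

INTERFACE

Orientations are given as a 3x3 rotation matrix whose columns are the frame's x, y, z axes.
In Python, from station import arm, claw, kinematics, observe, snapshot, camera_model, masks_of, tip_of gives the robot as it stands. Calls block until the motion is done:
- arm.movep(position, orientation): joint-space move of the TCP to a pose.
- arm.move_linear(position, vel=0.15, orientation=None, threshold=None): straight line of the TCP; orientation=None keeps the orientation; vel is the mean speed in m/s. With threshold (N) it stops when the force on the tool has changed by that much, and returns True; else False.
- arm.set_joints(angles): joint-space move.
- claw.gripper_to(opening, strength=None): finger opening in m; strength is the grip in N (None keeps the last); returns when the fingers have stopped.
- arm.wait(seconds).
- kinematics.inverse_kinematics(position, orientation): joint angles nearest the present ones, or None.
- observe(): the state.
- snapshot(name): name is "scene" or "top" or "wrist"; returns the picture (400x640x3 uint8, red, green, blue); there is no depth.
- camera_model(name): a dict with "vfov" (degrees; the focal length in pixels is half the picture's height over the tangent of half this angle, whatever the lens; pixels are square), "cx", "cy" (the principal point, pixels), "rvec" (rotation vector, rad) and "tvec" (3), from world to camera coordinates, as OpenCV has them; the wrist camera has in their place "tool_from_camera" (4x4, takes a point from camera to tool coordinates, whose origin is the TCP and whose axes are the flange's). Camera axes: x right, y down, z forward; pixel columns grow to the right and rows downward; lengths in m; the calibration is good to about 2 mm. A picture is of the moment at which its call begins: read the wrist's pose just before it. camera_model takes no time and is no camera call.
A pose or a line that the arm cannot do raises arm.MotionError and nothing moves.
- arm.close_job(): hands the job in; it is judged then, once.
Trained networks look in the newest picture that a camera, given by its name, has taken for a name from the list of things; names that differ only in an ending like _2 or _b are one class to them, and where a whole thing is asked for, a point or a joint stands for the part that bears it (a point fixed in the world has none). Each returns a list of dicts, best first, with "confidence" (0 to 1); they miss things now and then, are a little off and sometimes report something else, mostly with a low value. They report only what shows in the picture. A call takes as long as a camera call.
- masks_of(camera, thing): "mask" (400x640 bool, what is visible of it) and "extent" ([left, top, right, bottom] in pixels, round what is visible of it).
- tip_of(camera, thing): "centre" ([column, row] in pixels: a listed point, or the origin of a listed thing).
The state is a dict: "time": time; "q": joint angles; "dq": joint speeds; "effort": joint torques, N m; "position": TCP position; "ee_rot": TCP orientation; "wrist_force": force on the tool from outside, world axes, zero at the start; "torque": the same for the moment, N m; "opening": finger opening in m; "grip_force": force on a finger pad.
Only numpy, scipy, OpenCV 4.12 (cv2) and the standard library are available. Lean on these libraries where they do the work, as an engineer would, in place of code of your own. Each camera call takes 0.05 s, during which the arm holds its last target. There are 200 camera calls.

TASK

Check the seal round the balance's keypad panel: take the pen-shaped ultrasonic probe out of its dock and guide its tip slowly (about 3 cm a second) along the dark seam on the sloping console, from the end at the round screw head, down, across the bottom and up to the end at the square plug. Keep the tip in the seam or only a few millimetres above it, without lifting off or straying from it on the way, with the probe held square to the sloping face and never pressed hard. Then lower the probe gently back into the dock until its collar rests on it, let go, and leave the glassware, bottle and boxes around where they are.

Things in the scene. Friction and masses are not known exactly. Their poses are not given: they have to be found in the camera images.
- console: Sloping face at the balance front, 120 mm (upslope) by 210 mm, 35 degrees from level, with a blue inset panel. Origin: middle of the face, on its surface, about 61 mm above the table. x up the slope (towards the pan), y level along the face, its + end nearer the robot, z square out of the face. Seam corners in x, y (mm): (30,60), (-30,60), (-30,-60), (30,-60).
- balance: White bench balance, 260 mm deep, 220 wide, fixed, its console turned to the robot's right (about -y); place and yaw vary. Origin: centre of its underside, x to its rear (about +y), z up. Behind the console its housing is 95 mm high; a steel pan on top (130 x 150 mm, centred 50 mm behind the origin) is at 107 mm.
- seam_start (a point): Start of the seam, a groove 7 mm wide and 3 mm deep with a dark floor that runs in straight lines round three sides of the blue panel. This is its upper end on the side nearer the robot, 17 mm below the middle of a round steel screw head (14 mm across, 2 mm high). Level with the face.
- seam_corner1 (a point): First corner of the seam, at the foot of the panel, 60 mm down the slope from the start.
- seam_corner2 (a point): Second corner, at the foot of the panel on the side away from the robot, 120 mm from the first.
- seam_end (a point): End of the seam: its upper end on the side away from the robot, 60 mm up the slope from the second corner, 17 mm below a square steel plug (14 mm).
- probe: The probe, loose, round, 160 mm long, 0.12 kg. From the tip: steel nose 6 mm across widening to 20 at 40 mm; aluminium barrel 22 across to 78 mm; black collar 42 across, 78 to 85 mm; black handle 24 across, 85 to 160 mm. Origin: centre of the tip's flat end; z from the tip to the handle. Starts upright in the dock, origin 12 mm above the table, handle free from 97 to 172 mm over it.
- probe_tip (a point): The centre of the probe's tip end (same as the probe's origin).
- dock: Grey block 60 x 60 mm, 90 mm high, on a 90 mm square foot plate, fixed left or right of the balance (place and yaw vary), with an upright bore 27 mm across (mouth 35 mm) down to 11 mm above the table. Origin: centre of its underside, on the bore's axis; z up. Docked, the probe's tip is 12 mm above this origin and its collar lies on the block's top.
- beaker: Bystander: loose glass beaker, 72 mm across, 95 mm high, on the side of the balance away from the dock. Origin: centre of its underside.
- bottle: Bystander: loose white bottle, 64 mm across, 160 mm high. Origin: centre of its underside.
- sample_box: Bystander: loose clear open box, 130 x 180 x 80 mm high. Origin: centre of its underside.
- dish: Bystander: loose glass dish, 90 mm across, 18 mm high, on the balance's pan (its rim 125 mm over the table). Origin: centre of its underside.

How it is judged:
On the way, in this order (a step that is already met when the one before it is completed fails the run):
1. tip at the start of the seam by the round screw (1 of 9, 30 mm apart): within 7 mm along the face, under 10 mm above it, slower than 8 cm/s, probe within 15 degrees of square (x of probe_tip in the frame of console between 0.023 and 0.037 m and y of probe_tip in the frame of console between 0.053 and 0.067 m and z of probe_tip in the frame of console between -0.005 and 0.01 m and angle between the z axis of probe and the z axis of console, either way round below 0.26 rad and linear speed of probe below 0.08 m/s), for 0.08 s.
2. tip further along the seam (2 of 9, 30 mm apart): within 7 mm along the face, under 10 mm above it, slower than 8 cm/s, probe within 15 degrees of square (x of probe_tip in the frame of console between -0.007 and 0.007 m and y of probe_tip in the frame of console between 0.053 and 0.067 m and z of probe_tip in the frame of console between -0.005 and 0.01 m and angle between the z axis of probe and the z axis of console, either way round below 0.26 rad and linear speed of probe below 0.08 m/s), for 0.08 s.
3. tip at the first corner (3 of 9, 30 mm apart): within 7 mm along the face, under 10 mm above it, slower than 8 cm/s, probe within 15 degrees of square (x of probe_tip in the frame of console between -0.037 and -0.023 m and y of probe_tip in the frame of console between 0.053 and 0.067 m and z of probe_tip in the frame of console between -0.005 and 0.01 m and angle between the z axis of probe and the z axis of console, either way round below 0.26 rad and linear speed of probe below 0.08 m/s), for 0.08 s.
4. tip further along the seam (4 of 9, 30 mm apart): within 7 mm along the face, under 10 mm above it, slower than 8 cm/s, probe within 15 degrees of square (x of probe_tip in the frame of console between -0.037 and -0.023 m and y of probe_tip in the frame of console between 0.023 and 0.037 m and z of probe_tip in the frame of console between -0.005 and 0.01 m and angle between the z axis of probe and the z axis of console, either way round below 0.26 rad and linear speed of probe below 0.08 m/s), for 0.08 s.
5. tip further along the seam (5 of 9, 30 mm apart): within 7 mm along the face, under 10 mm above it, slower than 8 cm/s, probe within 15 degrees of square (x of probe_tip in the frame of console between -0.037 and -0.023 m and y of probe_tip in the frame of console between -0.007 and 0.007 m and z of probe_tip in the frame of console between -0.005 and 0.01 m and angle between the z axis of probe and the z axis of console, either way round below 0.26 rad and linear speed of probe below 0.08 m/s), for 0.08 s.
6. tip further along the seam (6 of 9, 30 mm apart): within 7 mm along the face, under 10 mm above it, slower than 8 cm/s, probe within 15 degrees of square (x of probe_tip in the frame of console between -0.037 and -0.023 m and y of probe_tip in the frame of console between -0.037 and -0.023 m and z of probe_tip in the frame of console between -0.005 and 0.01 m and angle between the z axis of probe and the z axis of console, either way round below 0.26 rad and linear speed of probe below 0.08 m/s), for 0.08 s.
7. tip at the second corner (7 of 9, 30 mm apart): within 7 mm along the face, under 10 mm above it, slower than 8 cm/s, probe within 15 degrees of square (x of probe_tip in the frame of console between -0.037 and -0.023 m and y of probe_tip in the frame of console between -0.067 and -0.053 m and z of probe_tip in the frame of console between -0.005 and 0.01 m and angle between the z axis of probe and the z axis of console, either way round below 0.26 rad and linear speed of probe below 0.08 m/s), for 0.08 s.
8. tip further along the seam (8 of 9, 30 mm apart): within 7 mm along the face, under 10 mm above it, slower than 8 cm/s, probe within 15 degrees of square (x of probe_tip in the frame of console between -0.007 and 0.007 m and y of probe_tip in the frame of console between -0.067 and -0.053 m and z of probe_tip in the frame of console between -0.005 and 0.01 m and angle between the z axis of probe and the z axis of console, either way round below 0.26 rad and linear speed of probe below 0.08 m/s), for 0.08 s.
9. tip at the end by the square plug (9 of 9, 30 mm apart): within 7 mm along the face, under 10 mm above it, slower than 8 cm/s, probe within 15 degrees of square (x of probe_tip in the frame of console between 0.023 and 0.037 m and y of probe_tip in the frame of console between -0.067 and -0.053 m and z of probe_tip in the frame of console between -0.005 and 0.01 m and angle between the z axis of probe and the z axis of console, either way round below 0.26 rad and linear speed of probe below 0.08 m/s), for 0.08 s.
10. still in the gripper, the probe is lowered into the dock to within 12 mm of its seat (x of probe_tip in the frame of dock between -0.006 and 0.006 m and y of probe_tip in the frame of dock between -0.006 and 0.006 m and z of probe_tip in the frame of dock between 0.006 and 0.024 m and contact force between probe and the fingers above 0.3 N), for 0.05 s.
At the end, for the whole second after the job is handed in: The probe stands upright (within 7 degrees) and at rest in the dock, its collar within 3 mm of the dock's top and its tip within 6 mm of the bore's axis, after the whole seam has been traced in order (x of probe_tip in the frame of dock between -0.006 and 0.006 m and y of probe_tip in the frame of dock between -0.006 and 0.006 m and z of probe_tip in the frame of dock between 0.006 and 0.015 m and angle between probe's own z axis and vertical below 0.12 rad and linear speed of probe below 0.02 m/s); the robot touches nothing.
It fails at once if the probe presses on the console with more than 20 N (contact force between probe and console above 20 N).
It fails at once if low over the console (under 30 mm) and below the seam's upper ends, the tip lifts more than 12 mm above the face or strays more than 10 mm from the seam (x of probe_tip in the frame of console between -0.055 and 0.02 m and y of probe_tip in the frame of console between -0.085 and 0.085 m and z of probe_tip in the frame of console between -0.02 and 0.03 m and not (x of probe_tip in the frame of console between -0.04 and -0.02 m and z of probe_tip in the frame of console below 0.012 m) and not (y of probe_tip in the frame of console between 0.05 and 0.07 m and z of probe_tip in the frame of console below 0.012 m) and not (y of probe_tip in the frame of console between -0.07 and -0.05 m and z of probe_tip in the frame of console below 0.012 m)).
It fails at once if a bystander (beaker, bottle, sample box, dish) is moved by more than 15 mm (distance of any of beaker, bottle, sample_box, dish from where it was at the start of the episode above 0.015 m).
It fails at once if the probe is dropped or laid over (more than 75 degrees from upright) (angle between probe's own z axis and vertical above 1.31 rad).
It also fails if it takes over 72 s, if anything falls off the work surface, if the arm or the gripper's body presses on something with over 40 N, if the wrist force passes 120 N, or if a joint passes its speed limit or range.

## Working session

There is one attempt and no reset: what is moved stays moved. The work goes in short steps, each a Python script; the robot and the scene stay as the last script left them, time stands still between calls to the robot, and variables do not carry over. Pictures are saved under pics/ and viewed, at most 10 in all, crops included, and the job is handed in when it is done.

```bash
ls; mkdir -p pics
python3 - <<'E'
from station import *
import cv2,numpy as np
for c in ["scene","top","wrist"]:
    im=snapshot(c); cv2.imwrite(f"pics/{c}0.png",im[:,:,::-1])
    m=camera_model(c); print(c,{k:np.round(v,4).tolist() for k,v in m.items()})
    for t in ["seam_start","seam_corner1","seam_corner2","seam_end","probe","dock","console","balance","beaker","bottle","sample_box","dish","probe_tip"]:
        r=tip_of(c,t); print(t,[(np.round(d["centre"],1).tolist(),round(d["confidence"],2)) for d in r[:2]])
print(observe())
a=cv2.imread("pics/scene0.png");b=cv2.imread("pics/top0.png")
cv2.imwrite("pics/both.png",cv2.resize(np.vstack([a,b]),(480,600)))
E
```

```text
pics
station.py
scene {'vfov': 50.1097, 'cx': 327.1973, 'cy': 208.2531, 'rvec': [1.1566, 2.311, -1.0213], 'tvec': [0.3444, -0.2493, 1.6662]}
seam_start [([317.5, 201.1], 0.56), ([303.9, 232.4], 0.53)]
seam_corner1 [([288.6, 236.1], 0.8), ([309.4, 210.0], 0.76)]
seam_corner2 [([288.6, 236.1], 0.8), ([309.4, 210.0], 0.76)]
seam_end [([302.2, 233.1], 0.58)]
probe [([440.4, 250.6], 0.59)]
dock [([438.4, 248.0], 0.84), ([267.4, 179.5], 0.56)]
console [([303.7, 219.1], 0.82)]
balance [([333.0, 241.4], 0.77), ([439.0, 249.6], 0.39)]
beaker [([266.9, 178.2], 0.75)]
bottle [([229.6, 200.6], 0.85)]
sample_box [([409.7, 319.8], 0.57)]
dish [([228.7, 196.0], 0.69), ([342.6, 221.7], 0.57)]
probe_tip []
top {'vfov': 50.3007, 'cx': 323.4408, 'cy': 198.6992, 'rvec': [2.1284, -2.1255, 0.1853], 'tvec': [0.0056, 0.603, 0.9931]}
seam_start [([334.8, 209.9], 0.77)]
seam_corner1 [([342.3, 163.1], 0.83), ([357.6, 205.4], 0.6)]
seam_corner2 [([342.3, 163.1], 0.83), ([357.6, 205.4], 0.6)]
seam_end [([328.3, 160.4], 0.69)]
probe [([199.9, 262.2], 0.74)]
dock [([200.1, 262.7], 0.9), ([339.9, 161.5], 0.27)]
con
[... 744 characters left out ...]
e+00, -6.66111432e-02]), 'dq': array([-5.51134437e-04, -2.10838532e-04, -1.95341137e-03, -4.13548007e-05,
        1.35482486e-03, -4.61740842e-04]), 'effort': array([ 2.21225941e-04, -5.43349171e+01, -3.61982059e+01, -9.29623047e-05,
        6.07878537e-04, -9.02516376e-06]), 'position': array([ 0.12420673, -0.53578694,  0.23128132]), 'ee_rot': array([[ 9.74160703e-01,  2.25855980e-01, -1.30025349e-05],
       [ 2.25855980e-01, -9.74160703e-01,  5.47431796e-06],
       [-1.14301511e-05, -8.26956571e-06, -1.00000000e+00]]), 'wrist_force': array([ 0.23447418, -0.34629403, -0.23366975]), 'torque': array([ 0.02887975, -0.01329782,  0.03886543]), 'grip_force': 0.0, 'opening': 0.08553615065454827}
```

View pics/both.png

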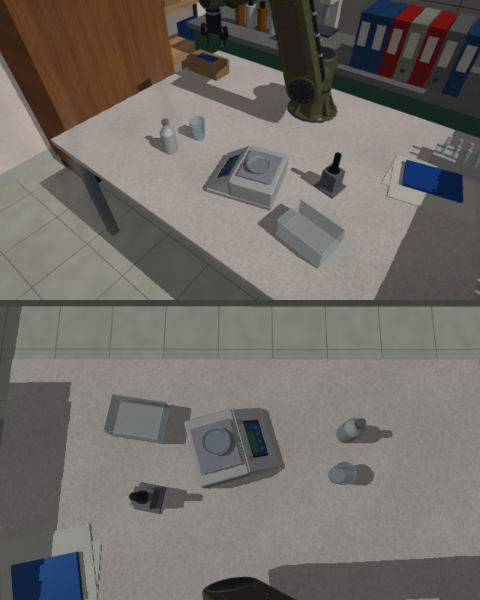

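```bash
cat > h.py <<'E'
import numpy as np,cv2
from station import *
def cam(name):
    m=camera_model(name); f=200/np.tan(np.radians(m["vfov"])/2)
    K=np.array([[f,0,m["cx"]],[0,f,m["cy"]],[0,0,1]])
    if "rvec" in m: R=cv2.Rodrigues(np.array(m["rvec"],float))[0]; t=np.array(m["tvec"],float)
    else:
        s=observe(); T=np.eye(4);T[:3,:3]=s["ee_rot"];T[:3,3]=s["position"]
        W=np.linalg.inv(T@np.array(m["tool_from_camera"])); R,t=W[:3,:3],W[:3,3]
    return K,R,t
def ray(C,px):
    K,R,t=C; return -R.T@t, R.T@np.linalg.inv(K)@np.array([px[0],px[1],1.])
def atz(C,px,z):
    o,d=ray(C,px); return o+d*(z-o[2])/d[2]
def proj(C,P):
    K,R,t=C; p=(np.atleast_2d(P)@R.T+t)@K.T; return p[:,:2]/p[:,2:]
E
python3 - <<'E'
from h import *
c=cam("top");print("campos",ray(c,(320,200))[0])
z=lambda x:0.061+x*np.sin(np.radians(35))
for n,p,h in [("start",(334.8,209.9),z(.03)),("c1",(357.6,205.4),z(-.03)),("c2",(342.3,163.1),z(-.03)),("end",(328.3,160.4),z(.03)),("dock",(200.1,262.7),0),("console",(343.6,183.7),.061),("probe",(199.9,262.2),.012),("bal",(310.2,194.8),0),("beaker",(449.2,234.2),0),("bottle",(461.9,177.7),0),("box",(189.6,164.3),0),("dish",(287.1,186.7),.107)]:
    print(n,atz(c,p,h).round(4))
E
```

```text
campos [0.41825604 0.00252959 1.08394997]
start [ 0.5714 -0.0209  0.0782]
c1 [ 0.588  -0.0781  0.0438]
c2 [ 0.6959 -0.0409  0.0438]
end [ 0.6935 -0.0054  0.0782]
dock [0.4484 0.3171 0.    ]
console [ 0.6391 -0.0431  0.061 ]
probe [0.4493 0.3142 0.012 ]
bal [0.6228 0.0409 0.    ]
beaker [ 0.5212 -0.3136  0.    ]
bottle [ 0.6686 -0.354   0.    ]
box [0.704  0.3582 0.    ]
dish [0.6219 0.0914 0.107 ]
```

```bash
cat >> h.py <<'E'
from scipy.spatial.transform import Rotation as Ro
A=np.radians(35)
def console(px,py,yaw,pz=.061):
    """console pose: xh = horizontal upslope direction at angle yaw"""
    xh=np.array([np.cos(yaw),np.sin(yaw),0]); ez=np.array([0,0,1.])
    x=xh*np.cos(A)+ez*np.sin(A); z=-xh*np.sin(A)+ez*np.cos(A)
    return np.column_stack([x,np.cross(z,x),z]),np.array([px,py,pz])
SEAM=np.array([[.03,.06,0],[-.03,.06,0],[-.03,-.06,0],[.03,-.06,0]])
def tool(zdir,ang):
    """tool orientation with z=zdir, x axis at heading ang projected"""
    z=np.array(zdir,float); x=np.array([np.cos(ang),np.sin(ang),0]); x-=z*(x@z); x/=np.linalg.norm(x)
    return np.column_stack([x,np.cross(z,x),z])
E
python3 - <<'E'
from h import *
R,p=console(.637,-.036,np.arctan2(.115,-.026))
ik=kinematics.inverse_kinematics
print(R.round(2))
for a in range(-180,180,30):
    T=tool(-R[:,2],np.radians(a)); out=[]
    for s in list(SEAM)+[[.03,.06,.08],[.03,-.06,.08]]:
        q=ik(p+R@(np.array(s)+[0,0,.111]),T); out.append(None if q is None else np.round(q,2).tolist())
    Td=tool([0,0,-1],np.radians(a)); qd=[ik([.449,.315,z],Td) for z in(.12,.25)]
    v=ik(p+R@np.array([0,0,.13]),T)
    print(a,[o is not None for o in out],v is not None,out[0],out[2],[None if q is None else np.round(q,2).tolist() for q in qd])
E
```

```text
[[-0.18 -0.98  0.13]
 [ 0.8  -0.22 -0.56]
 [ 0.57  0.    0.82]]
-180 [True, True, True, True, True, True] True [-0.4, 0.63, 1.29, 0.48, 1.6, -2.09] [-0.36, 0.98, 0.78, 0.51, 1.73, -1.98] [[0.54, 0.41, 1.64, -0.0, 1.09, -1.03], [0.54, 0.28, 1.5, -0.0, 1.36, -1.03]]
-150 [True, False, True, True, True, True] True [-0.4, 0.63, 1.29, 0.48, 1.6, -2.53] [-0.36, 0.98, 0.78, 0.51, 1.73, -2.41] [[0.54, 0.41, 1.64, -0.0, 1.09, -1.55], [0.54, 0.28, 1.5, -0.0, 1.36, -1.55]]
-120 [False, False, False, False, False, False] False None None [[0.54, 0.41, 1.64, -0.0, 1.09, -2.07], [0.54, 0.28, 1.5, -0.0, 1.36, -2.07]]
-90 [False, False, False, False, False, False] False None None [None, None]
-60 [True, True, True, True, True, True] True [-0.4, 0.63, 1.29, 0.48, 1.6, 2.07] [-0.36, 0.98, 0.78, 0.51, 1.73, 2.19] [None, None]
-30 [True, True, True, True, True, True] True [-0.4, 0.63, 1.29, 0.48, 1.6, 1.51] [-0.36, 0.98, 0.78, 0.51, 1.73, 1.63] [None, None]
0 [True, True, True, True, True, True] True [-0.4, 0.63, 1.29, 0.48, 1.6, 1.05] [-0.36, 0.98, 0.78, 0.51, 1.73, 1.16] [[0.54, 0.41, 1.64, -0.0, 1.09,
[... 327 characters left out ...]
, 0.98, 0.78, 0.51, 1.73, 0.25] [[0.54, 0.41, 1.64, -0.0, 1.09, 1.07], [0.54, 0.28, 1.5, -0.0, 1.36, 1.07]]
90 [True, True, True, True, True, True] True [-0.4, 0.63, 1.29, 0.48, 1.6, -0.44] [-0.36, 0.98, 0.78, 0.51, 1.73, -0.32] [[0.54, 0.41, 1.64, -0.0, 1.09, 0.54], [0.54, 0.28, 1.5, -0.0, 1.36, 0.54]]
120 [True, True, True, True, True, True] True [-0.4, 0.63, 1.29, 0.48, 1.6, -1.07] [-0.36, 0.98, 0.78, 0.51, 1.73, -0.96] [[0.54, 0.41, 1.64, -0.0, 1.09, 0.02], [0.54, 0.28, 1.5, -0.0, 1.36, 0.02]]
150 [True, True, True, True, True, True] True [-0.4, 0.63, 1.29, 0.48, 1.6, -1.63] [-0.36, 0.98, 0.78, 0.51, 1.73, -1.52] [[0.54, 0.41, 1.64, -0.0, 1.09, -0.5], [0.54, 0.28, 1.5, -0.0, 1.36, -0.5]]
```

Run:
```python
from h import *
import pickle
R,p=console(.637,-.036,np.arctan2(.115,-.026))
ths=["seam_start","seam_corner1","seam_corner2","seam_end","console"]
D=[]
def look(name,things):
    s=observe(); C=cam("wrist"); im=snapshot("wrist"); cv2.imwrite(f"pics/{name}.png",im[:,:,::-1])
    d={t:[(np.round(r["centre"],1).tolist(),round(r["confidence"],2)) for r in tip_of("wrist",t)[:3]] for t in things}
    if "dock" in d:
        m=masks_of("wrist","probe"); d["pmask"]=[(r["extent"],r["confidence"]) for r in m[:1]]
    D.append((name,C,d)); print(name,s["time"],d)
arm.movep(p+R@np.array([0,0,.15]),tool(-R[:,2],np.pi/2)); look("v1",ths)
arm.movep([.60,-.10,.25],tool([0,0,-1],np.radians(60))); look("v2",ths)
arm.movep([.449,.315,.27],tool([0,0,-1],np.radians(60))); look("v3",["dock","probe"])
pickle.dump(D,open("D.pkl","wb"))
a=[cv2.imread(f"pics/v{i}.png") for i in (1,3)]
cv2.imwrite("pics/v13.png",cv2.resize(np.vstack(a),(480,600)))
```

```text
v1 4.4917 {'seam_start': [], 'seam_corner1': [([263.6, 228.0], 0.78), ([386.7, 191.2], 0.63)], 'seam_corner2': [([263.6, 228.0], 0.78), ([386.7, 191.2], 0.63)], 'seam_end': [([368.5, 132.4], 0.7)], 'console': [([315.5, 178.3], 0.65)]}
v2 5.475 {'seam_start': [([252.5, 125.0], 0.89)], 'seam_corner1': [([292.4, 157.7], 0.66), ([375.1, 76.3], 0.59), ([262.9, 47.8], 0.56)], 'seam_corner2': [([292.4, 157.7], 0.66), ([375.1, 76.3], 0.59), ([262.9, 47.8], 0.56)], 'seam_end': [([342.2, 30.6], 0.87)], 'console': [([315.4, 98.1], 0.8)]}
v3 7.4 {'dock': [([307.9, 160.2], 0.94)], 'probe': [([307.0, 161.4], 0.81)], 'pmask': [([289.4, 155.0, 331.1, 208.7], 0.59)]}
```

View pics/v13.png

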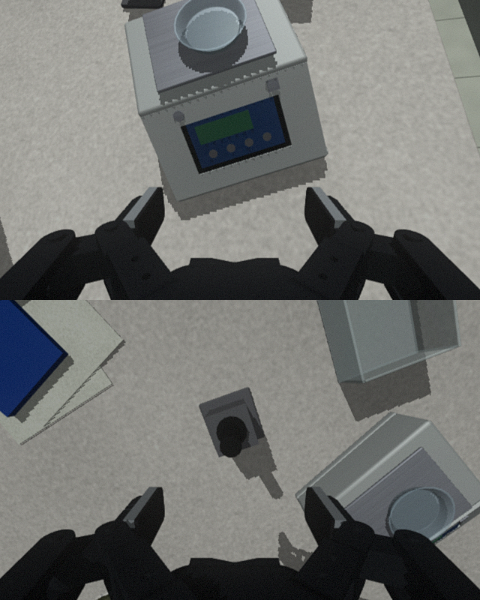

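Run:
```python
from h import *
import pickle
from scipy.optimize import least_squares
D=pickle.load(open("D.pkl","rb")); C1,C2,C3=[d[1] for d in D]
T=cam("top")
SCR=np.array([.047,.06,0.001])
ob=[("v1",C1,SEAM[1:],[(263.6,228),(386.7,191.2),(368.5,132.4)]),
    ("v2",C2,SEAM,[(252.5,125),(292.4,157.7),(375.1,76.3),(342.2,30.6)]),
    ("top",T,SEAM,[(334.8,209.9),(357.6,205.4),(342.3,163.1),(328.3,160.4)])]
def fit(ob,pz=None):
    def f(v):
        R,p=console(*v[:3],pz=.061 if pz is None else v[3]); return np.concatenate([(proj(C,P@R.T+p)-np.array(u)).ravel() for _,C,P,u in ob])
    r=least_squares(f,[.637,-.036,1.79]+([.061] if pz else []),loss="soft_l1"); return r.x,f(r.x)
for o in (ob[:1],ob[1:2],ob[:2],ob): 
    x,e=fit(o); print([k[0] for k in o],x.round(4),np.abs(e).max().round(1),np.sqrt((e**2).mean()).round(2), fit(o,1)[0].round(4))
x,e=fit(ob[:2]);print(e.round(1)); R,p=console(*x)
pts=np.vstack([SEAM,[[.047,.06,0],[.047,-.06,0],[.06,.105,0],[-.06,.105,0],[-.06,-.105,0],[.06,-.105,0]]])
ims=[]
for n,C in(("v1",C1),("v2",C2)):
    im=cv2.imread(f"pics/{n}.png"); s=4; pp=proj(C,pts@R.T+p); c=pp[:4].mean(0).round().astype(int); x0,y0=max(c[0]-75,0),max(c[1]-95,0)
    cr=cv2.resize(im[y0:y0+150,x0:x0+190],None,fx=s,fy=s,interpolation=cv2.INTER_CUBIC)
    for q in pp: cv2.drawMarker(cr,tuple(((q-[x0,y0]+.5)*s).astype(int).tolist()),(0,0,255),cv2.MARKER_CROSS,14,1)
    ims.append(cr)
cv2.imwrite("pics/chk.png",cv2.resize(np.hstack(ims),(800,316)))
for z,n in ((0,"dock"),(.012,"probe")): 
    print(n,atz(C3,D[2][2][n][0][0],z).round(4))
```

```text
['v1'] [ 0.6404 -0.0361  1.8312] 2.7 1.61 [ 0.6403 -0.0379  1.827   0.0672]
['v2'] [ 0.6401 -0.0359  1.8239] 1.9 1.13 [ 0.6402 -0.0361  1.8222  0.0627]
['v1', 'v2'] [ 0.6401 -0.036   1.8269] 2.8 1.36 [ 0.6402 -0.0364  1.8253  0.0634]
['v1', 'v2', 'top'] [ 0.6399 -0.036   1.8256] 3.4 1.69 [ 0.64   -0.0363  1.8247  0.0625]
[ 2.3 -0.4 -2.8  1.3 -0.  -0.4  0.7  1.7 -0.7 -0.6 -1.9 -0.5  1.5  0. ]
dock [0.4457 0.3181 0.    ]
probe [0.4451 0.319  0.012 ]
```

View pics/chk.png

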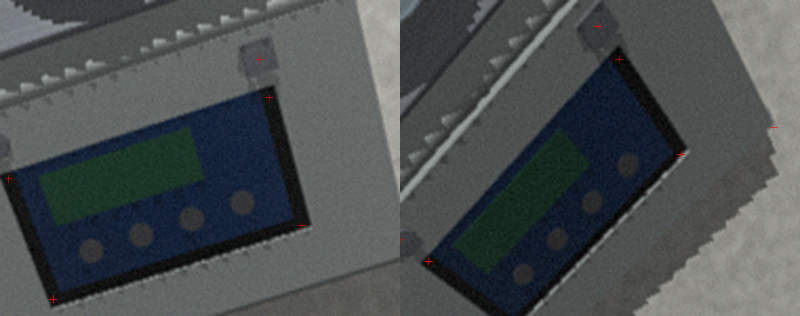

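Run:
```python
from h import *
import pickle
from scipy.optimize import least_squares
C3=pickle.load(open("D.pkl","rb"))[2][1]
im=cv2.imread("pics/v3.png").max(2)
a=np.linspace(0,2*np.pi,60)
ring=lambda r,z:np.column_stack([r*np.cos(a),r*np.sin(a),0*a+z])
M=np.vstack([ring(.012,.172),ring(.012,.097),ring(.021,.097),ring(.021,.09)])
ext=np.array([289.4,155,331.1,208.7])
def bb(v): p=proj(C3,M+[v[0],v[1],0]); return np.r_[p.min(0),p.max(0)]
r=least_squares(lambda v:bb(v)-ext,[.446,.318]); print(r.x,r.fun)
pp=proj(C3,M+[r.x[0],r.x[1],0])
cr=cv2.resize(cv2.imread("pics/v3.png")[120:240,240:400],None,fx=4,fy=4)
for q in pp: cv2.circle(cr,tuple(((q-[240,120]+.5)*4).astype(int).tolist()),1,(0,0,255),-1)
cv2.imwrite("pics/dk.png",cr)
```

```text
[0.4493302  0.31696137] [ 0.19379623 -1.37639044 -0.19415827  1.1305457 ]
```

View pics/dk.png

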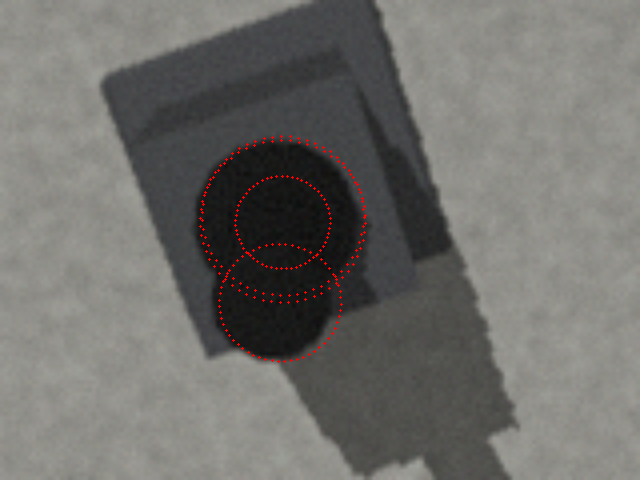

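Run:
```python
from h import *
import pickle
C3=pickle.load(open("D.pkl","rb"))[2][1]
a=atz(C3,(308,196.25),.172)[:2]; g=(a+[.4493,.3170])/2; print(a,g)
T=tool([0,0,-1],np.radians(60))
arm.move_linear([*g,.25],vel=.1,orientation=T)
f0=observe()["wrist_force"]
print(arm.move_linear([*g,.12],vel=.08,threshold=6))
claw.gripper_to(.0,strength=50); s=observe(); print(s["time"],s["opening"],s["grip_force"],s["position"],s["wrist_force"]-f0)
np.save("g.npy",s["position"])
arm.move_linear([*g,.30],vel=.12); s=observe(); print(s["time"],s["opening"],s["grip_force"],s["wrist_force"]-f0)
C=cam("wrist"); im=snapshot("wrist"); cv2.imwrite("pics/v4.png",im[:,:,::-1])
r=tip_of("wrist","probe_tip"); print([(d["centre"],d["confidence"]) for d in r[:3]])
p=s["position"]+s["ee_rot"]@np.array([0,0,.108]); print(proj(C,p), proj(C,np.array([s["position"]+s["ee_rot"]@np.array([x,y,.108]) for x,y in((.01,0),(0,.01))])))
cv2.imwrite("pics/v4c.png",cv2.resize(im[60:340,160:480,::-1],(640,560)))
```

```text
[0.44788837 0.31699412] [0.44859418 0.31699706]
False
10.3167 0.02260603014792944 48.72650921344757 [0.4485658  0.31699396 0.11997354] [ 1.22788367 -0.02699638 -0.49672295]
11.9667 0.022880716821328195 48.75699520111084 [ 1.05582498  0.12323947 -1.88008517]
[([311.8, 194.5], 0.59), ([556.8, 313.2], 0.35)]
[[311.5098416  194.59441191]] [[311.50396653 182.75176247]
 [323.67913623 194.59885363]]
```

View pics/v4c.png

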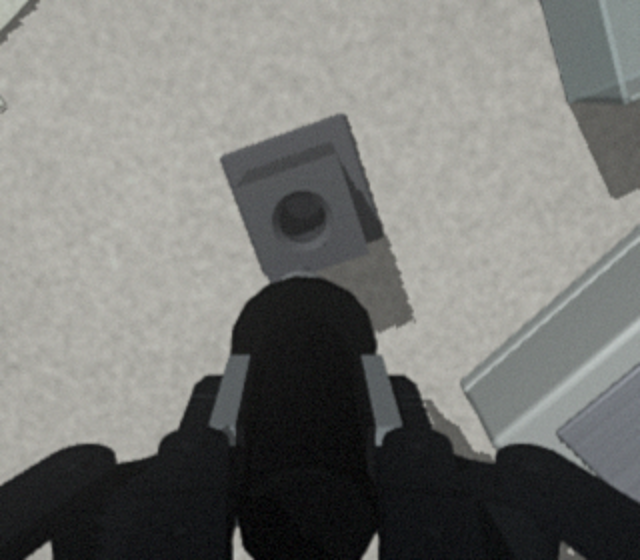

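Run:
```python
from h import *
C=cam("wrist"); s=observe()
print("bore", atz(C,(160+302.5/2-.25,60+216.5/2-.25),.09))
a=np.linspace(0,2*np.pi,73)
for r,z in((.021,.023),(.021,.030)):
    P=np.column_stack([r*np.cos(a),r*np.sin(a),0*a+z])@s["ee_rot"].T+s["position"]; q=proj(C,P); print(z,q.min(0),q.max(0), "obs top row 198.5, cols 276-348")
arm.move_linear([.46,.06,.30],vel=.2)
R,p=console(.6400,-.0360,1.826)
T=tool(-R[:,2],np.radians(60)); L=.108
X=lambda x,y,z:p+R@np.array([x,y,z+L])
arm.movep(X(.03,.06,.07),T); s=observe(); f0=s["wrist_force"]; print(s["time"],f0)
arm.move_linear(X(.03,.06,.02),vel=.06)
f0=observe()["wrist_force"]
hit=arm.move_linear(X(.03,.06,-.004),vel=.015,threshold=3)
s=observe(); tip=R.T@(s["position"]+s["ee_rot"]@[0,0,L]-p); print(hit,tip.round(4),R.T@(s["wrist_force"]-f0),s["time"])
back=max(tip[2]+.0035,0.001) if hit else .0015
arm.move_linear(X(.03,.06,back),vel=.02); np.save("back.npy",back)
s=observe(); print(back,R.T@(s["wrist_force"]-f0),s["time"])
C=cam("wrist"); im=snapshot("wrist"); 
top=snapshot("top")
cv2.imwrite("pics/v5.png",np.hstack([cv2.resize(im[60:300,200:440,::-1],(400,400)),cv2.resize(top[140:240,280:380,::-1],(400,400),interpolation=cv2.INTER_CUBIC)]))
```

```text
bore [0.4488993  0.31954649 0.09      ]
0.023 [273.86976553 199.64045716] [348.25730596 268.68533009] obs top row 198.5, cols 276-348
0.03 [275.26600323 196.11752368] [346.96437271 262.95666532] obs top row 198.5, cols 276-348
14.5083 [ 0.89341689  0.3098801  -1.06295709]
True [ 0.0296  0.0601 -0.0017] [-1.83424308 -0.98555642 -0.43110702] 16.7583
0.0017907777531721298 [-0.24133569  0.04109288 -0.91695886] 17.0917
```

View pics/v5.png

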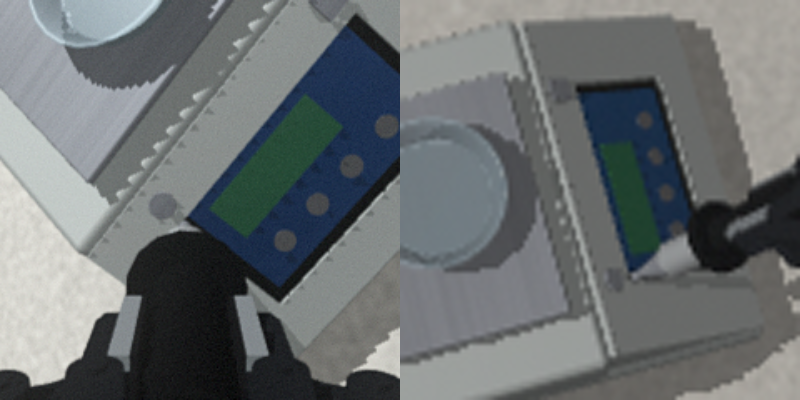

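Run:
```python
from h import *
R,p=console(.6400,-.0360,1.826); L=.108; b=float(np.load("back.npy"))
X=lambda x,y,z:p+R@np.array([x,y,z+L])
f0=observe()["wrist_force"]; ok=True
pts=[(0,.06),(-.03,.06),(-.03,.03),(-.03,0),(-.03,-.03),(-.03,-.06),(0,-.06),(.03,-.06)]
for q in pts:
    hit=arm.move_linear(X(*q,b),vel=.028,threshold=8); s=observe()
    print(q,hit,(R.T@(s["position"]+s["ee_rot"]@[0,0,L]-p)).round(4),(R.T@(s["wrist_force"]-f0)).round(1),round(s["time"],2))
    if hit: ok=False;break
    if q==(-.03,0): snap=snapshot("top")
    arm.wait(.12)
top=snapshot("top")
cv2.imwrite("pics/v6.png",np.hstack([cv2.resize(t[140:240,280:380,::-1],(400,400),interpolation=cv2.INTER_CUBIC) for t in (snap,top)]))
```

```text
(0, 0.06) False [0.0002 0.06   0.0019] [-0.9  0.1  1.7] 18.42
(-0.03, 0.06) False [-0.0298  0.06    0.0019] [-0.6 -0.9  0.8] 19.76
(-0.03, 0.03) False [-0.03    0.0302  0.0019] [0.4 0.3 1.7] 21.1
(-0.03, 0) False [-0.03    0.0002  0.0018] [-0.6 -0.2  1.6] 22.44
(-0.03, -0.03) False [-0.03   -0.0298  0.0019] [-1.5 -0.4  0.6] 23.83
(-0.03, -0.06) False [-0.03   -0.0598  0.0019] [-0.3 -0.3  0.7] 25.18
(0, -0.06) False [-0.0001 -0.0598  0.0017] [-0.3 -0.6  1.1] 26.52
(0.03, -0.06) False [ 0.0299 -0.0598  0.0017] [-0.1 -0.6  1.2] 27.86
```

View pics/v6.png

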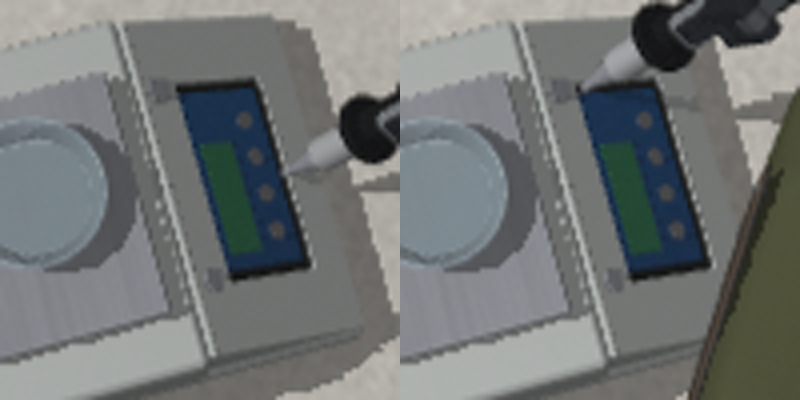

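Run:
```python
from h import *
R,p=console(.6400,-.0360,1.826); L=.108
X=lambda x,y,z:p+R@np.array([x,y,z+L])
g=np.load("g.npy"); T=tool([0,0,-1],np.radians(60))
arm.move_linear(X(.03,-.06,.03),vel=.05); arm.move_linear(X(.03,-.06,.10),vel=.12)
arm.movep([.46,.06,.30],T)
arm.move_linear([g[0],g[1],.30],vel=.2)
arm.move_linear([g[0],g[1],.225],vel=.12); arm.wait(.2)
f0=observe()["wrist_force"]
hit=arm.move_linear([g[0],g[1],.150],vel=.04,threshold=5)
s=observe(); print(hit,s["position"],s["wrist_force"]-f0,s["opening"],s["time"])
if not hit:
    f0=s["wrist_force"]
    hit=arm.move_linear([g[0],g[1],.119],vel=.02,threshold=5)
    s=observe(); print(hit,s["position"],s["wrist_force"]-f0,s["opening"],s["grip_force"],s["time"])
```

```text
False [0.44861698 0.31702495 0.15018605] [ 0.6237587  -0.15148271  0.54430958] 0.0230528332357029 35.15
True [0.44853637 0.31703449 0.11993324] [-1.06504068  1.09675706  6.17940608] 0.02299752884079561 50.05293130874634 36.55
```

Run:
```python
from h import *
g=np.load("g.npy"); arm.wait(.2)
claw.gripper_to(.085); arm.wait(.3)
arm.move_linear([g[0],g[1],.27],vel=.1); arm.wait(.3)
s=observe(); print(s["time"],s["opening"],s["wrist_force"])
im=snapshot("wrist"); m=masks_of("wrist","probe"); print([(r["extent"],r["confidence"]) for r in m[:1]])
cv2.imwrite("pics/v7.png",cv2.resize(im[100:260,220:420,::-1],(600,480)))
```

```text
39.6333 0.08489288998683284 [0.93888264 0.64072688 0.03221079]
[([293.5, 157.0, 335.8, 214.3], 0.94)]
```

View pics/v7.png

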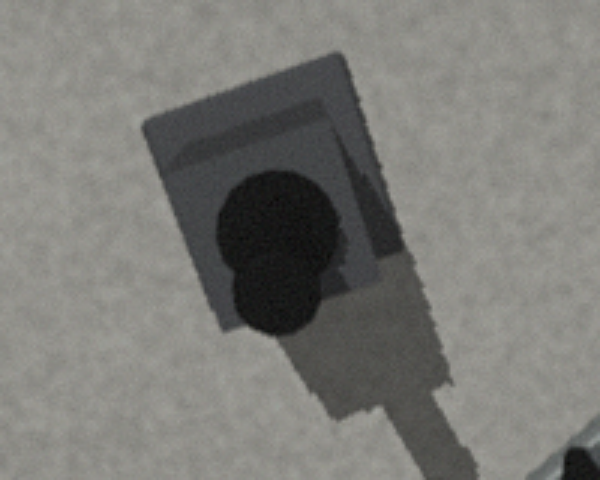

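The view shows the probe upright in the dock. Its collar, centred near (279,229) in the crop, lies flat on the block, and the handle top is at (277,293), as it was at the start.

```bash
python3 -c "
from station import *
print(arm.close_job())"
```

```text
the job is handed in; nothing more can be done
None
```

I traced the seam from the round screw to the square plug with light contact, put the probe back in its dock with the collar seated, let go, and handed the job in at about 40 s; the judge's verdict was not shown.

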